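# Book out a post blank with the hand scanner

### The job

Pick up the hand scanner and aim it squarely at the bar-code label on the square-section post blank from about 10 cm away, holding it steady there for a good second. Then lay the scanner back on its rubber mat, belly down, let go of it, and then push the logging box's sprung plunger fully in and let it spring back out. Leave the blanks and everything else on the bench where they stand.

Things in the scene. Friction and masses are not known exactly. Their poses are not given: they have to be found in the camera images.
- scanner: hand scanner, loose, 220 g, belly down on the mat: level black bar handle 34 mm wide and high (x -110 to +40 mm), at the front a raised grey head (50 mm wide, x 22 to 88 mm, up to 79 mm high) with a dark window. Origin: on the underside; x forward to the head, z up. The beam leaves the window forward and 40 degrees below x: with the handle level it looks 40 degrees down
- scanner_grip (a point): middle of the handle (close to the centre of mass), 17 mm above its underside and 20 mm behind the scanner's origin; the handle is 34 mm wide here; axes as the scanner's. The handle's top is plain and clear behind the head (which begins 42 mm ahead of this point)
- scanner_window (a point): centre of the window, 76 mm ahead of the scanner's origin and 29 mm above its underside; z is the direction of the beam, y points to the scanner's left (its own y)
- scanner_spot (a point): point on the beam 100 mm in front of the window, axes as the window's
- mat: black rubber mat, fixed, 200 mm (x) by 240 mm (y), 3 mm thick, the scanner's place; it may lie on the left or on the right. Origin: centre of its underside
- post_square: standing pale wood blank, 70 by 70 mm square section, 380 g, loose; top cut at a slant, 68 mm high at its -x side (towards the robot) to 152 mm at +x, with a paper bar-code label 48 mm up the slope by 60 mm wide, centred over the blank's axis 110 mm above the bench. Origin: centre of underside, z up. THE ONE TO SCAN; the three blanks may stand in any order in the row
- post_square_label (a point): centre of the label on the square blank's slanted cut. x points up the slope, y across the label (level), z straight out of the label, towards the robot and upwards at 40 degrees above level
- post_round: standing pale wood blank, 70 mm round section, 300 g, loose; top cut at a slant, 68 mm high at its -x side (towards the robot) to 152 mm at +x, with a paper bar-code label 48 mm up the slope by 50 mm wide, centred over the blank's axis 110 mm above the bench. Origin: centre of underside, z up. Not to be scanned
- post_flat: standing pale wood blank, flat section, 70 mm deep (x) by 42 mm wide (y), 230 g, loose; top cut at a slant, 68 mm high at its -x side (towards the robot) to 152 mm at +x, with a paper bar-code label 48 mm up the slope by 36 mm wide, centred over the blank's axis 110 mm above the bench. Origin: centre of underside, z up. Not to be scanned
- logbox: grey logging box, fixed, housing 100 mm deep (x), 90 mm wide, 85 mm high, on the side away from the mat. Origin: on the bench under the middle of its front face (the face towards the robot); the housing extends to +x
- plunger_face (a point): centre of the plunger's flat round head (38 mm diameter, 9 mm thick, on a 16 mm stem), 50 mm above the bench, 45 mm in front of the housing when out. Push it level along the box's +x; axes as the box's
- plunger (a joint): plunger stroke: 0 m out, 0.030 m fully in (stop). Sprung: takes about 3 N to start, 7.5 N at full stroke, and springs back by itself
- glue_a: glue bottle, 50 mm diameter, 170 mm high with a conical nozzle, loose, standing between the blanks or a little in front; origin under its centre
- glue_b: second glue bottle like the first, in the other gap between the blanks
- tape: tape measure, loose, 70 x 40 x 62 mm high, hook lip at -x; origin under its centre
- jar: screw-top jar, loose, 60 mm diameter, 150 mm high, in front of the row; origin under its centre
- spray_a: trigger spray bottle, loose, 68 mm diameter, 220 mm high, nozzle to its -x (50 mm out from the axis), at the left end of the row; origin under its centre
- spray_b: second spray bottle like the first, at the right end of the row
- battery: drill battery pack, loose, 75 x 60 x 64 mm high, beside the logging box; origin under its centre
- chisel: chisel lying along its x, loose, 215 mm long, 26 mm thick handle to -x, beside the mat; origin on the bench under the joint of handle and blade
There are look-alikes about, which are no part of the job. What is shaped like the logbox but yellow is not meant.

How it is judged:
On the way, in this order (a step that is already met when the one before it is completed fails the run):
1. held scanner still 1 s: beam on the square blank's label (18 mm from centre along the slope, 22 mm across), within 0.26 rad of square, window 60 to 150 mm off (x of scanner_spot in the frame of post_square_label between -0.018 and 0.018 m and y of scanner_spot in the frame of post_square_label between -0.022 and 0.022 m and z of scanner_window in the frame of post_square_label between 0.06 and 0.15 m and z of scanner_spot in the frame of post_square_label below 0.055 m and angle between the z axis of scanner_window and the z axis of post_square_label, either way round below 0.26 rad and linear speed of scanner below 0.03 m/s and angular speed of scanner below 0.2 rad/s and contact force between the fingers and scanner above 1 N), for 1 s.
2. the scanner lies belly down on its mat (grip point over the mat), let go and at rest (x of scanner_grip in the frame of mat between -0.1 and 0.1 m and y of scanner_grip in the frame of mat between -0.12 and 0.12 m and z of scanner_grip in the frame of mat below 0.026 m and angle between scanner's own z axis and vertical below 0.12 rad and contact force between the fingers and scanner below 0.1 N and linear speed of scanner below 0.02 m/s), for 0.2 s.
3. the plunger is pushed fully in (27 mm or more) while the scanner lies on the mat (value of joint plunger above 0.027 m and x of scanner_grip in the frame of mat between -0.1 and 0.1 m and y of scanner_grip in the frame of mat between -0.12 and 0.12 m and z of scanner_grip in the frame of mat below 0.026 m), for 0.05 s.
At the end, for the whole second after the job is handed in: The scanner lies belly down (within 0.12 rad of level) on the mat with its grip point over the mat, at rest and released; the plunger is out again (within 4 mm); the blanks, bottles, tape, jar, battery and chisel are within 20 mm of where they stood (all of step 2 and value of joint plunger below 0.004 m and distance of each of post_square, post_round, post_flat, glue_a, glue_b, tape, jar, battery, chisel, spray_a, spray_b from where it was at the start of the episode below 0.02 m); the robot touches nothing.
It fails at once if a blank or any bystander is shifted by more than 20 mm or knocked over (distance of any of post_square, post_round, post_flat, glue_a, glue_b, tape, jar, battery, chisel, spray_a, spray_b from where it was at the start of the episode above 0.02 m or angle between any of post_square, post_round, post_flat, glue_a, glue_b, tape, jar, battery, chisel, spray_a, spray_b's own z axis and vertical above 0.3 rad).
It fails at once if the scanner is knocked hard against a blank or a bottle (over 15 N) (contact force between scanner and post_square above 15 N or contact force between scanner and post_round above 15 N or contact force between scanner and post_flat above 15 N or contact force between scanner and glue_a above 15 N or contact force between scanner and glue_b above 15 N or contact force between scanner and spray_a above 15 N or contact force between scanner and spray_b above 15 N).
It also fails if it takes over 72 s, if anything falls off the work surface, if the arm or the gripper's body presses on something with over 40 N, if the wrist force passes 120 N, or if a joint passes its speed limit or range.

### The arm

A 6-joint arm with a two-finger parallel gripper is mounted at the origin on the work surface. World frame = base frame: x ahead of the robot, y to its left, z up, the work surface at z = 0. Lengths are in m, angles in rad, forces in N, time in s.
With the tool pointing down it reaches from about 0.35 to 0.725 m from the base axis. Payload 6 kg.
Tool frame: the origin (TCP) lies at the very end of the fingers, on their centre line; the grasp point (between the pads) lies 19 mm behind it; z points along the fingers, y is the line along which they close (so a half turn about z gives the same grasp; the last joint's range is limited). The gripper opens to 85 mm and grips with 20 to 120 N. Pads are 22 mm wide; open, the fingers measure 114 mm over their backs; the gripper's body (76 mm by 85 mm) begins 54 mm behind the grasp point. The pads swing forward as they close: fully open they stand 13 mm farther back than shut.
Start: joints at [1.624, 0.04, 0.085, 0, -1.615, -0.334], TCP at [0.166, 0.576, 0.192] pointing down, gripper open.
Joint ranges: [-2.56, 2.56], [-1.29, 2.01], [-1.08, 1.49], [-3.29, 1.98], [-2.81, -0.18], [-2.99, 2.99]. Speed limits (rad/s): [2.57, 2.57, 3.01, 3.14, 3.14, 3.14].

### API

Orientations are given as a unit quaternion [w, x, y, z].
In Python, from bench import ctrl gives the robot as it stands.
- The arm moves only by the tool drive_tool, never from a script. Its argument "moves" is a list of rows, each a list of 7 numbers: the finger opening in cm, from 0 to 8.54, then the shift along the tool's x, y, z in cm, then the turn, a rotation vector about the tool's x, y, z in rad. In form: [[grip, x, y, z, rx, ry, rz], ...]. A call has 1 to 8 rows; each row shifts and turns the commanded pose from where the row before left it, along the tool's axes as they then stand; what a row does not reach is not made up. A row lasts 1/8 s, in which the tool goes at most 62.5 mm and 10.7 degrees, less where a joint would pass 70% of its speed; a pose out of reach is approached as far as the arm can. A call with a gripper value outside its range is refused whole. The fingers move at their own pace and stop on an object; the grip force is fixed at half the most. Time passes only in rows, so rows that do not move let the fingers close. It gives the time, the measured TCP pose, the force, the opening and the grip force at its end, in the units of the state.
- ctrl.sense(): the state, without advancing time (a new reading comes with each control period).
- ctrl.snapshot(name): name is "scene" or "side" or "wrist"; returns (picture, depth): 384x512x3 uint8, red, green, blue; 384x512 float32, m along the optical axis (not along the pixel's ray), 0 where there is no reading.
- ctrl.get_calibration(name): a dict with "mtx" (3x3 intrinsics, pixels), "xyz" and "rotation" of the camera in the world. Camera axes: x right, y down, z forward; pixel columns grow to the right and rows downward; lengths in m; the calibration is good to about 2 mm. The wrist camera is an equidistant fisheye: a pixel r from the principal point sees the ray r / f radians off the axis. A picture is of the moment at which its call begins: read the wrist's pose just before it. get_calibration takes no time and is no camera call; for the wrist camera it gives the pose at the moment of the call.
- ctrl.finish_job(): hands the job in; it is judged then, once.
Trained networks look in the newest picture that a camera, given by its name, has taken for a name from the list of things; names that differ only in an ending like _2 or _b are one class to them, and where a whole thing is asked for, a point or a joint stands for the part that bears it (a point fixed in the world has none). Each returns a list of dicts, best first, with "p" (0 to 1); they miss things now and then, are a little off and sometimes report something else, mostly with a low value. They report only what shows in the picture. A call takes as long as a camera call. They do not tell look-alikes from the thing itself.
- ctrl.silhouettes(name, camera): "mask" (384x512 bool, what is visible of it) and "bbox" ([left, top, width, height] in pixels, round what is visible of it).
The state is a dict: "t": time; "qpos": joint angles; "qd": joint speeds; "effort": joint torques, N m; "ee_pos": TCP position; "tool_rot": TCP orientation; "force": force on the tool from outside, world axes, zero at the start; "wrist_torque": the same for the moment, N m; "gripper_width": opening from 0.0 (shut) to 1.0 (fully open); "grip_force": force on a finger pad.
Only numpy, scipy, OpenCV 4.12 (cv2) and the standard library are available. Lean on these libraries where they do the work, as an engineer would, in place of code of your own. Each camera call takes 0.05 s, during which the arm holds its last target. There are 200 camera calls.

## Working session

There is one attempt and no reset: what is moved stays moved. The work goes in short steps, Python scripts to look and compute and a tool call to move; the robot and the scene stay as the last step left them, time stands still between calls to the robot, and variables do not carry over. Pictures are saved under pics/ and viewed, at most 10 in all, crops included, and the job is handed in when it is done.

Besides the shell and the picture viewer there is one more tool, called after "Emit:" as a command line: name --pt "numbers of a row" for each row, then --argument value for the rest. drive_tool: Moves the arm, as the interface text tells. Its arguments: {"type":"object","properties":{"moves":{"type":"array","items":{"type":"array","items":{"type":"number"}}}},"required":["moves"]}

```bash
mkdir -p pics
cat > h.py <<'E'
import numpy as np, cv2
from bench import ctrl
from scipy.spatial.transform import Rotation as R
def cloud(cam, depth, cal):
    K=np.array(cal["mtx"]);v,u=np.mgrid[:384,:512].astype(float)
    x=(u-K[0,2])/K[0,0];y=(v-K[1,2])/K[1,1]
    if cam=="wrist":
        th=np.hypot(x,y)+1e-9; s=np.tan(th)/th; x,y=x*s,y*s
    P=np.stack([x*depth,y*depth,depth],-1)
    return P@rot(cal).T+np.array(cal["xyz"])
def rot(cal):
    r=np.array(cal["rotation"]); 
    return r if r.shape==(3,3) else R.from_quat(r[[1,2,3,0]]).as_matrix()
E
python3 - <<'E'
from h import *
s=ctrl.sense();print(s)
ims=[]
for c in ["scene","side"]:
    cal=ctrl.get_calibration(c);print(c,cal)
    im,d=ctrl.snapshot(c);np.savez(f"{c}.npz",im=im,d=d,P=cloud(c,d,cal))
    P=cloud(c,d,cal);cv2.imwrite(f"pics/{c}0.png",cv2.resize(im[:,:,::-1],(800,600)))
    for n in ["scanner","mat","post_square","post_round","post_flat","logbox","plunger_face","glue_a","tape","jar","spray_a","battery","chisel"]:
        for o in ctrl.silhouettes(n,c):
            m=o["mask"]&(d>0);Q=P[m]
            if len(Q)and o["p"]>.2: print(n,round(o["p"],2),o["bbox"],np.percentile(Q,[3,50,97],axis=0).round(3).tolist())
E
```

```text
{'t': 0.0, 'qpos': array([ 1.62370280e+00,  4.07984700e-02,  8.37878592e-02, -5.01262553e-04,
       -1.61549469e+00, -3.33708342e-01]), 'qd': array([-0.00085089, -0.00225802, -0.00030496,  0.00051194,  0.00272409,
        0.00016876]), 'effort': array([-2.94708534e-04, -3.68198705e+01,  3.47409618e+01,  6.93215579e+00,
       -5.41652946e-03, -4.84332531e-06]), 'ee_pos': array([0.16607196, 0.57613389, 0.19086648]), 'tool_rot': array([ 8.86672454e-04,  9.90161114e-01, -1.39929183e-01, -8.15749445e-05]), 'force': array([-0.17834161, -0.8440754 , -0.67349479]), 'wrist_torque': array([-0.04722609,  0.03943484, -0.03007891]), 'grip_force': 0.0, 'gripper_width': 0.9965363593037212}
scene {'mtx': array([[499.88427455,   0.        , 261.7217398 ],
       [  0.        , 499.88427455, 185.85419227],
       [  0.        ,   0.        ,   1.        ]]), 'xyz': array([1.56123048, 0.52513679, 1.11279671]), 'rotation': array([-0.23146287,  0.50277289,  0.75347829, -0.35484479])}
scanner 0.85 [303.5, 201.5, 54.6, 31.9] [[0.355, 0.215, 0.011], [0.462, 0.266, 0.039], [0.51, 0.332, 0.077]]
mat 0.84 [2
[... 4792 characters left out ...]
, -0.063, 0.043], [0.507, -0.037, 0.065]]
jar 0.67 [245.1, 166.8, 16.6, 44.7] [[0.401, 0.039, 0.011], [0.428, 0.047, 0.09], [0.458, 0.077, 0.153]]
spray_a 0.92 [340.3, 210.5, 32.9, 82.7] [[0.609, -0.385, 0.012], [0.632, -0.371, 0.128], [0.666, -0.332, 0.221]]
spray_a 0.71 [294.8, 116.4, 17.2, 53.8] [[0.62, 0.308, 0.026], [0.646, 0.321, 0.132], [0.683, 0.347, 0.221]]
battery 0.92 [254.1, 238.2, 32.6, 27.4] [[0.404, -0.253, 0.008], [0.429, -0.232, 0.056], [0.476, -0.195, 0.068]]
chisel 0.47 [207.3, 159.4, 46.2, 4.7] [[0.277, 0.419, 0.007], [0.328, 0.433, 0.019], [0.455, 0.463, 0.03]]
chisel 0.27 [315.1, 182.7, 13.9, 49.4] [[0.594, -0.115, 0.009], [0.613, -0.107, 0.088], [0.639, -0.083, 0.161]]
```

View pics/scene0.png

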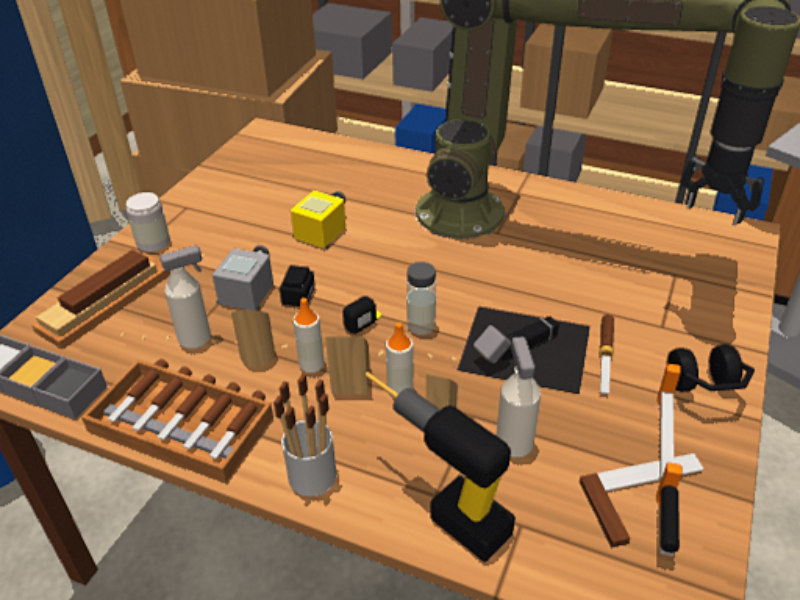

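View pics/side0.png

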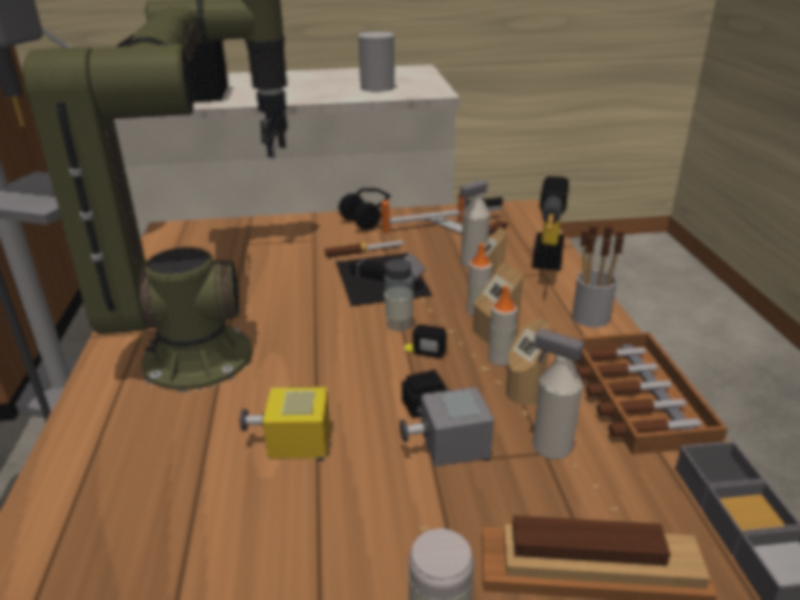

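Run:
```python
from h import *
def rect(P,m,zl,zh):
    Q=P[m&(P[...,2]>zl)&(P[...,2]<zh)][:,:2].astype(np.float32)
    return len(Q),(cv2.minAreaRect(Q*1000) if len(Q)>4 else None)
for c in ["scene","side"]:
    D=np.load(c+".npz");P=D["P"];im=D["im"];x,y,z=P[...,0],P[...,1],P[...,2]
    reg=lambda a,b,e,f:(x>a)&(x<b)&(y>e)&(y<f)&(D["d"]>0)
    print(c)
    m=reg(.3,.56,.15,.42)
    print("scanner handle top",rect(P,m,.03,.045),"head",rect(P,m,.07,.09),"all",rect(P,m,.02,.09), "handle z",np.median(z[m&(z>.03)&(z<.045)]))
    print("head z", np.median(z[m&(z>.07)&(z<.09)]))
    m=reg(.56,.72,-.06,.06);print("square",rect(P,m,.02,.17)); 
    # slanted plane
    Q=P[m&(z>.075)&(z<.145)&(x<.67)]
    print("n",len(Q),Q.min(0),Q.max(0))
    m=reg(.37,.6,-.42,-.27);print("grey box top",rect(P,m,.08,.095),"plunger",rect(P,reg(.32,.41,-.42,-.27),.03,.08))
    m=reg(.08,.32,-.36,-.22);print("other box top",rect(P,m,.08,.095))
    for n,r in dict(grey=(.4,.54,-.38,-.28),oth=(.13,.28,-.34,-.23)).items(): print(n,np.median(im[reg(*r)&(z>.08)&(z<.095)],axis=0))
    m=reg(.25,.6,.12,.48)&(z<.008)&(im.max(-1)<70);Q=P[m][:,:2].astype(np.float32);print("mat",cv2.minAreaRect(Q*1000),np.percentile(Q,[1,99],axis=0))
```

```text
scene
scanner handle top (276, ((426.9241027832031, 277.1376953125), (46.08823776245117, 191.3917236328125), 55.239707946777344)) head (90, ((477.17840576171875, 238.90321350097656), (49.391841888427734, 27.17469024658203), 53.74953079223633)) all (647, ((425.7169494628906, 276.9251403808594), (57.24324417114258, 199.41844177246094), 54.065826416015625)) handle z 0.03687295322932538
head z 0.0756768360119433
square (831, ((647.2872924804688, 22.493270874023438), (50.8172721862793, 94.12690734863281), 61.68687438964844))
n 330 [ 0.59668002 -0.0149246   0.07520401] [0.66998003 0.04683105 0.14492418]
grey box top (505, ((485.6395263671875, -327.5555419921875), (107.09188842773438, 94.19198608398438), 3.869264602661133)) plunger (40, ((394.60076904296875, -336.6112365722656), (11.748706817626953, 34.16891860961914), 7.923365592956543))
other box top (376, ((219.13900756835938, -286.6298828125), (92.89688873291016, 106.4522476196289), 83.3310546875))
grey [177. 171. 169.]
oth [238.5 228.   35.5]
mat ((413.0773620605469, 308.55120849609375), (203.47579956054688, 272.49896240234375), 6.9058
[... 520 characters left out ...]
(75.75756072998047, 77.99674987792969), 20.815139770507812))
n 407 [ 0.59102811 -0.03406178  0.07505542] [0.66981755 0.04775137 0.14493857]
grey box top (914, ((479.76190185546875, -328.36968994140625), (99.82649993896484, 93.18352508544922), 4.989827632904053)) plunger (106, ((397.46307373046875, -338.81072998046875), (24.305089950561523, 33.47700881958008), 5.005692005157471))
other box top (874, ((213.31991577148438, -285.2275390625), (93.04289245605469, 100.12345886230469), 83.91034698486328))
grey [124. 120. 120.]
oth [178. 160.  56.]
mat ((409.7875671386719, 308.7022705078125), (192.0043487548828, 272.2663879394531), 7.614167213439941) [[0.31113579 0.16874366]
 [0.51499795 0.41378022]]
```

The scene shows two box look-alikes: grey at about (243,278) and yellow at (318,218). The grey box, measured at (0.48,-0.33), is the logbox, because yellow is ruled out. Three slanted blanks stand at (255,340), (348,367) and (440,390). The middle one has the wide square section and the label facing the robot, which makes it post_square. The scanner is at (515,340) on the black mat. In the side view the grey box's plunger head is at (405,430).

Next I'll move above the scanner.

```bash
cat >> h.py <<'E'
def Rt(s): q=np.array(s["tool_rot"]);return R.from_quat(q[[1,2,3,0]])
def delta(pos,yaw,tilt=None):
    """tool-frame shift (cm) and turn to reach pos with the tool down, tool x at heading yaw"""
    s=ctrl.sense();r=Rt(s);T=R.from_euler("z",yaw)*R.from_euler("x",np.pi)
    print("from",s["ee_pos"].round(4),"t",round(s["t"],2),"q",s["qpos"].round(2),"tool x yaw",round(float(np.arctan2(*r.as_matrix()[[1,0],0])),4))
    d=r.inv().apply(np.array(pos)-s["ee_pos"])*100
    print("shift cm",d.round(2),"turn",(r.inv()*T).as_rotvec().round(3))
E
python3 - <<'E'
from h import *
delta([.37,.29,.30],-.61)
E
cat >> h.py <<'E'
def two(v): return round(float(v),2)
E
```

```text
from [0.1663 0.5765 0.1918] t 1.4 q [ 1.62  0.04  0.08 -0.   -1.62 -0.33] tool x yaw -0.2808
shift cm [ 27.52  21.88 -10.81] turn [ 0.    -0.     0.329]
```

Emit:
drive_tool --pt "8.5 4.6 3.6 -1.8 0 0 0" --pt "8.5 4.6 3.6 -1.8 0 0 0" --pt "8.5 4.6 3.6 -1.8 0 0 0" --pt "8.5 4.6 3.6 -1.8 0 0 0" --pt "8.5 4.6 3.6 -1.8 0 0 0" --pt "8.5 4.5 3.9 -1.8 0 0 0" --pt "8.5 0 0 0 0 0 0.165" --pt "8.5 0 0 0 0 0 0.165"

```text
t: 2.4
ee_pos: [0.3703, 0.2891, 0.3004]
tool_rot: [-0.001, 0.953, -0.304, 0.0]
force: [-0.1, -0.2, 0.3]
gripper_width: 0.994
grip_force: 0.0
```

Run:
```python
from h import *
c="wrist";cal=ctrl.get_calibration(c);im,d=ctrl.snapshot(c);P=cloud(c,d,cal)
print(cal,ctrl.sense()["ee_pos"])
np.savez("w1.npz",im=im,d=d,P=P);cv2.imwrite("pics/w1.png",cv2.resize(im[:,:,::-1],(800,600)))
for n in ["scanner","mat","post_square","jar","tape"]:
    for o in ctrl.silhouettes(n,c):
        m=o["mask"]&(d>0);Q=P[m]
        if len(Q)and o["p"]>.2: print(n,round(o["p"],2),o["bbox"],np.percentile(Q,[3,50,97],axis=0).round(3).tolist())
x,y,z=P[...,0],P[...,1],P[...,2]
def rect(m):
    Q=P[m&(d>0)][:,:2].astype(np.float32);print(len(Q),cv2.minAreaRect(Q*1000) if len(Q)>3 else 0, np.median(z[m&(d>0)]) if len(Q) else 0)
reg=(x>.28)&(x<.56)&(y>.15)&(y<.42)
rect(reg&(z>.03)&(z<.045));rect(reg&(z>.07)&(z<.09))
```

```text
{'mtx': array([[297.31863964,   0.        , 254.02164718],
       [  0.        , 297.31863964, 188.40551733],
       [  0.        ,   0.        ,   1.        ]]), 'xyz': array([0.4350485 , 0.24370764, 0.48382301]), 'rotation': array([-0.07056649, -0.45312405,  0.87781657,  0.13833666])} [0.37009293 0.28938484 0.30020206]
scanner 0.85 [218.3, 52.3, 41.3, 128.4] [[0.35, 0.217, 0.033], [0.441, 0.267, 0.04], [0.503, 0.328, 0.08]]
mat 0.8 [145.3, 27.1, 191.2, 186.3] [[0.317, 0.178, 0.003], [0.409, 0.299, 0.004], [0.508, 0.406, 0.006]]
jar 0.57 [327.3, 1.3, 73.8, 54.9] [[0.406, 0.05, 0.015], [0.432, 0.087, 0.149], [0.457, 0.1, 0.153]]
1923 ((398.8096618652344, 293.33203125), (35.07457733154297, 132.22421264648438), 56.19605255126953) 0.038080051126687775
664 ((473.741455078125, 243.89620971679688), (49.7692985534668, 29.660663604736328), 58.3070182800293) 0.07644962746997769
```

View pics/w1.png

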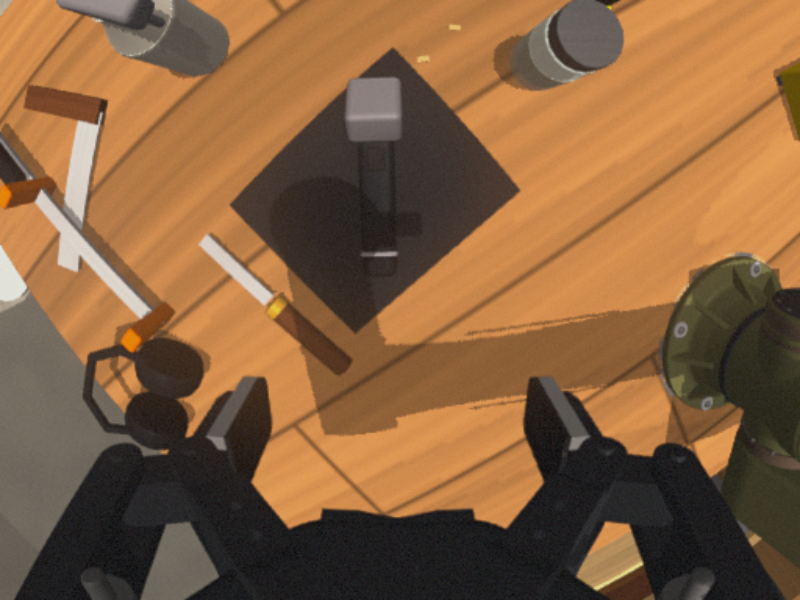

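The wrist view shows the scanner lying alone on the mat. Its handle runs from about (378,145) to (378,270) with the head at (373,108), and there is clear space around the handle.

Run:
```python
from h import *
delta([.4188,.280,.008],-.587)
```

```text
from [0.3697 0.29   0.2999] t 2.7 q [ 1.1  -0.27  0.    0.   -1.84 -0.13] tool x yaw -0.6078
shift cm [ 4.6  -1.99 29.19] turn [ 0.    -0.    -0.021]
```

Emit:
drive_tool --pt "8.5 2.3 -1.0 4 0 0 -0.021" --pt "8.5 2.3 -1.0 5 0 0 0" --pt "8.5 0 0 5.5 0 0 0" --pt "8.5 0 0 5.5 0 0 0" --pt "8.5 0 0 5 0 0 0" --pt "8.5 0 0 3.2 0 0 0" --pt "8.5 0 0 1 0 0 0" --pt "8.5 0 0 0 0 0 0"

```text
t: 3.7
ee_pos: [0.4193, 0.2805, 0.0084]
tool_rot: [0.0, 0.957, -0.29, 0.0]
force: [0.4, 0.4, 1.2]
gripper_width: 0.997
grip_force: 0.0
```

Emit:
drive_tool --pt "2.5 0 0 0 0 0 0" --pt "2.5 0 0 0 0 0 0" --pt "2.5 0 0 0 0 0 0" --pt "2.5 0 0 0 0 0 0" --pt "2.5 0 0 0 0 0 0" --pt "2.5 0 0 0 0 0 0"

```text
t: 4.45
ee_pos: [0.419, 0.2803, 0.0079]
tool_rot: [0.0, 0.957, -0.291, 0.0]
force: [-0.1, -0.6, 0.8]
gripper_width: 0.293
grip_force: 0.0
```

Run:
```python
from h import *
im,d=ctrl.snapshot("wrist");s=ctrl.sense();print(s["gripper_width"],s["grip_force"],s["t"])
cv2.imwrite("pics/w2.png",cv2.resize(im[:,:,::-1],(800,600)))
```

```text
0.2924193466928011 0.0 4.5
```

View pics/w2.png

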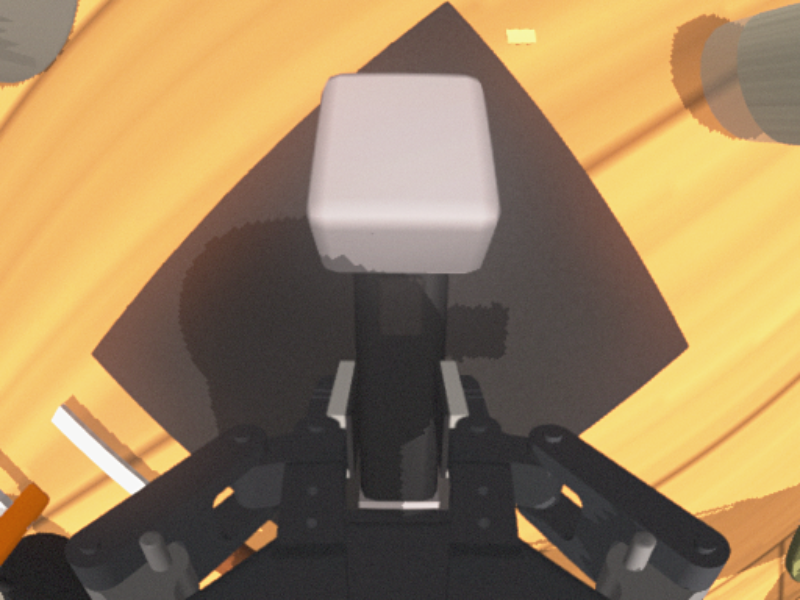

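The pads at (341,395) and (455,395) straddle the handle but don't quite press on it, so the opening scale isn't exactly the gap. I'll close further.

Emit:
drive_tool --pt "0 0 0 0 0 0 0" --pt "0 0 0 0 0 0 0" --pt "0 0 0 0 0 0 0" --pt "0 0 0 0 0 0 0"

```text
t: 5.0
ee_pos: [0.419, 0.2804, 0.0079]
tool_rot: [0.0, 0.957, -0.291, 0.0]
force: [0.1, -0.5, -0.2]
gripper_width: -0.004
grip_force: 0.0
```

Run:
```python
from h import *
cal=ctrl.get_calibration("wrist");im,d=ctrl.snapshot("wrist");s=ctrl.sense();print(s["gripper_width"],s["grip_force"],s["t"],s["qpos"])
P=cloud("wrist",d,cal);print(P[200,250:270:6],P[110,250],P[180:330:15,256].round(3))
a=cv2.resize(im[:,:,::-1],(400,300))
im,d=ctrl.snapshot("side");b=cv2.resize(im[100:220,190:350,::-1],(400,300))
cv2.imwrite("pics/w3.png",np.hstack([a,b]))
```

```text
0.0020032366594104987 0.0 5.05 [ 9.90032660e-01 -1.63344416e-01 -4.47078132e-01  6.68465085e-05
 -1.28704517e+00 -9.06643127e-03]
[[0.44086451 0.26925083 0.0416463 ]
 [0.43893885 0.26666653 0.04119772]
 [0.43763584 0.26370905 0.04273682]
 [0.43566203 0.26114864 0.04215227]] [0.4813907  0.24140321 0.07505162] [[0.449 0.26  0.043]
 [0.442 0.265 0.042]
 [0.434 0.27  0.042]
 [0.426 0.275 0.039]
 [0.428 0.274 0.063]
 [0.428 0.274 0.077]
 [0.427 0.275 0.086]
 [0.421 0.279 0.087]
 [0.414 0.284 0.087]
 [0.369 0.313 0.038]]
```

View pics/w3.png

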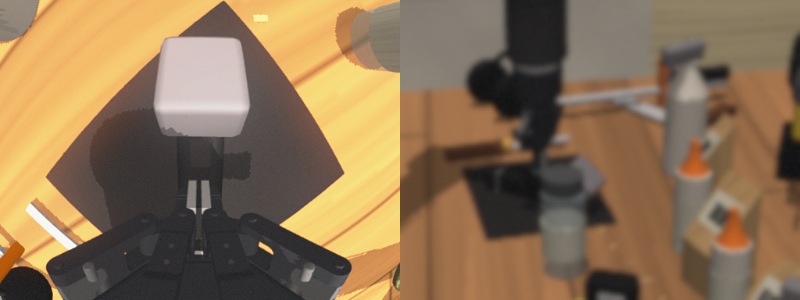

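Run:
```python
from h import *
D=np.load("w1.npz");P=D["P"];T=np.array([.3701,.2894,.3002]);Rm=(R.from_euler("z",-.608)*R.from_euler("x",np.pi)).as_matrix()
Q=(P-T)@Rm;m=(D["d"]>0)&(Q[...,2]<.06)&(Q[...,2]>-.15)&(abs(Q[...,1])<.06)&(abs(Q[...,0])<.05)
for a,b in((-.15,-.06),(-.06,-.03),(-.03,-.015),(-.015,0),(0,.015),(.015,.03),(.03,.06)):
    k=m&(Q[...,2]>=a)&(Q[...,2]<b);print(a,b,k.sum(),np.percentile(Q[k],[5,95],axis=0).round(3).tolist() if k.any() else"")
cal=ctrl.get_calibration("wrist");im,d=ctrl.snapshot("wrist");s=ctrl.sense();P=cloud("wrist",d,cal);Q=(P-s["ee_pos"])@Rt(s).as_matrix()
for v in range(200,300,6): print(v,[ (Q[v,u].round(3).tolist(),d[v,u].round(3), im[v,u].tolist()) for u in (253,258)])
```

```text
-0.15 -0.06 26551 [[-0.003, -0.058, -0.143], [0.02, 0.058, -0.074]]
-0.06 -0.03 303 [[-0.008, -0.046, -0.06], [0.012, 0.045, -0.055]]
-0.03 -0.015 0 
-0.015 0 0 
0 0.015 0 
0.015 0.03 0 
0.03 0.06 0 
200 [([0.025, -0.001, -0.035], np.float32(0.158), [60, 59, 57]), ([0.024, 0.001, -0.034], np.float32(0.159), [64, 60, 59])]
206 [([0.021, -0.001, -0.035], np.float32(0.159), [59, 56, 57]), ([0.021, 0.001, -0.034], np.float32(0.16), [58, 56, 57])]
212 [([0.018, -0.001, -0.034], np.float32(0.161), [62, 52, 54]), ([0.018, 0.001, -0.035], np.float32(0.16), [60, 57, 57])]
218 [([0.013, -0.001, -0.032], np.float32(0.164), [53, 50, 53]), ([0.012, 0.001, -0.03], np.float32(0.167), [45, 49, 47])]
224 [([0.008, -0.001, -0.03], np.float32(0.168), [50, 47, 49]), ([0.009, 0.002, -0.03], np.float32(0.167), [48, 45, 46])]
230 [([0.005, -0.001, -0.031], np.float32(0.168), [48, 45, 49]), ([0.005, 0.002, -0.031], np.float32(0.168), [72, 71, 68])]
236 [([0.011, -0.001, -0.05], np.float32(0.147), [40, 38, 41]), ([0.012, 0.001, -0.051], np.float32(0.147), [120, 118, 113])]
242 [([0.011, -0.001, -0.057], np.f
[... 522 characters left out ...]
64, 60, 63]), ([0.011, 0.001, -0.078], np.float32(0.121), [162, 155, 150])]
272 [([0.008, -0.001, -0.078], np.float32(0.122), [64, 60, 65]), ([0.009, 0.001, -0.079], np.float32(0.121), [168, 158, 153])]
278 [([0.005, -0.001, -0.078], np.float32(0.123), [63, 57, 60]), ([0.008, 0.001, -0.082], np.float32(0.118), [69, 68, 64])]
284 [([0.001, -0.001, -0.077], np.float32(0.125), [64, 60, 59]), ([0.008, 0.001, -0.086], np.float32(0.114), [54, 53, 51])]
290 [([-0.002, -0.001, -0.078], np.float32(0.125), [63, 62, 60]), ([0.005, 0.001, -0.086], np.float32(0.115), [52, 53, 52])]
296 [([-0.005, -0.001, -0.079], np.float32(0.125), [62, 61, 59]), ([0.001, 0.001, -0.086], np.float32(0.117), [54, 52, 52])]
```

The depth picture shows the real fingertips about 44 mm short of the reported TCP when shut, and about 57 mm short when open. The fingers therefore closed above the handle without touching it. I'll reopen, go 48 mm lower watching the force, and grip again.

Emit:
drive_tool --pt "8.5 0 0 0 0 0 0" --pt "8.5 0 0 0 0 0 0" --pt "8.5 0 0 0 0 0 0" --pt "8.5 0 0 0 0 0 0" --pt "8.5 0 0 0 0 0 0" --pt "8.5 0 0 1 0 0 0" --pt "8.5 0 0 1 0 0 0"

```text
t: 6.02
ee_pos: [0.4188, 0.2802, -0.0131]
tool_rot: [0.0, 0.957, -0.291, -0.0]
force: [-0.0, 0.9, -0.6]
gripper_width: 0.994
grip_force: 0.0
```

Emit:
drive_tool --pt "8.5 0 0 1 0 0 0" --pt "8.5 0 0 1 0 0 0" --pt "8.5 0 0 0.8 0 0 0" --pt "8.5 0 0 0 0 0 0"

```text
t: 6.52
ee_pos: [0.4187, 0.2799, -0.041]
tool_rot: [0.001, 0.957, -0.291, -0.0]
force: [0.4, -0.4, -0.3]
gripper_width: 0.998
grip_force: 0.0
```

Emit:
drive_tool --pt "1.5 0 0 0 0 0 0" --pt "1.5 0 0 0 0 0 0" --pt "1.5 0 0 0 0 0 0" --pt "1.5 0 0 0 0 0 0" --pt "1.5 0 0 0 0 0 0" --pt "1.5 0 0 0 0 0 0"

```text
t: 7.28
ee_pos: [0.4208, 0.2811, -0.037]
tool_rot: [-0.001, 0.957, -0.29, 0.002]
force: [-1.4, -2.8, 11.6]
gripper_width: 0.391
grip_force: 66.0
```

Emit:
drive_tool --pt "1.5 0 0 -1 0 0 0" --pt "1.5 0 0 -3 0 0 0" --pt "1.5 0 0 -5 0 0 0" --pt "1.5 0 0 -5 0 0 0" --pt "1.5 0 0 -4 0 0 0" --pt "1.5 0 0 -1 0 0 0" --pt "1.5 0 0 0 0 0 0"

```text
t: 8.15
ee_pos: [0.4186, 0.2804, 0.1491]
tool_rot: [0.0, 0.957, -0.291, -0.001]
force: [-0.3, -1.0, -3.2]
gripper_width: 0.392
grip_force: 60.3
```

Run:
```python
from h import *
delta([.36,.10,.18],0.0)
s=ctrl.sense();print(s["gripper_width"],s["grip_force"],s["force"])
```

```text
from [0.4186 0.2804 0.1491] t 8.15 q [ 0.99 -0.22 -0.24 -0.   -1.56 -0.01] tool x yaw -0.5898
shift cm [ 5.16 18.26 -3.08] turn [ 0.     0.001 -0.59 ]
0.3920769005327609 60.28436064720154 [-0.31169698 -0.97370826 -3.21798612]
```

Emit:
drive_tool --pt "1.5 1.3 4.6 -0.8 0 0 0" --pt "1.5 1.3 4.6 -0.8 0 0 0" --pt "1.5 1.3 4.6 -0.8 0 0 0" --pt "1.5 1.3 4.5 -0.7 0 0 0" --pt "1.5 0 0 0 0 0 -0.15" --pt "1.5 0 0 0 0 0 -0.15" --pt "1.5 0 0 0 0 0 -0.15" --pt "1.5 0 0 0 0 0 -0.14"

```text
t: 9.15
ee_pos: [0.3597, 0.0991, 0.1784]
tool_rot: [0.001, 1.0, 0.003, -0.002]
force: [-0.6, -0.6, -2.5]
gripper_width: 0.388
grip_force: 60.8
```

Run:
```python
from h import *
c="wrist";cal=ctrl.get_calibration(c);s=ctrl.sense();im,d=ctrl.snapshot(c);P=cloud(c,d,cal)
print(s["ee_pos"],cal["xyz"],s["t"])
np.savez("w4.npz",im=im,d=d,P=P,ee=s["ee_pos"],q=s["tool_rot"]);cv2.imwrite("pics/w4.png",cv2.resize(im[:,:,::-1],(800,600)))
for n in ["scanner","post_square","post_round","post_flat","glue_a","jar","tape"]:
    for o in ctrl.silhouettes(n,c):
        m=o["mask"]&(d>0);Q=P[m]
        if len(Q)and o["p"]>.2: print(n,round(o["p"],2),o["bbox"],np.percentile(Q,[3,50,97],axis=0).round(3).tolist())
Q=(P-s["ee_pos"])@Rt(s).as_matrix()
for v in range(60,290,10): print(v,[Q[v,u].round(3).tolist() for u in (246,256,264)])
```

```text
[0.35967184 0.09908724 0.17840135] [0.43964412 0.10019019 0.36159338] 9.15
scanner 0.7 [154.6, 25.4, 199.0, 307.0] [[0.344, 0.079, 0.252], [0.428, 0.1, 0.283], [0.459, 0.121, 0.296]]
post_round 0.53 [464.8, 0.0, 24.1, 5.6] [[0.603, -0.216, 0.002], [0.604, -0.204, 0.015], [0.606, -0.193, 0.038]]
tape 0.77 [351.5, 35.9, 63.3, 69.7] [[0.439, -0.066, 0.008], [0.475, -0.038, 0.06], [0.51, -0.021, 0.064]]
60 [[0.09, -0.003, -0.096], [0.09, 0.0, -0.097], [0.09, 0.003, -0.096]]
70 [[0.087, -0.003, -0.1], [0.087, 0.0, -0.099], [0.087, 0.002, -0.1]]
80 [[0.084, -0.002, -0.102], [0.084, 0.0, -0.102], [0.084, 0.002, -0.102]]
90 [[0.081, -0.002, -0.104], [0.081, 0.0, -0.104], [0.081, 0.002, -0.105]]
100 [[0.078, -0.002, -0.108], [0.078, 0.0, -0.108], [0.078, 0.002, -0.107]]
110 [[0.076, -0.002, -0.109], [0.076, 0.0, -0.108], [0.076, 0.002, -0.109]]
120 [[0.073, -0.002, -0.111], [0.073, 0.0, -0.111], [0.073, 0.002, -0.111]]
130 [[0.071, -0.002, -0.113], [0.071, 0.0, -0.113], [0.071, 0.002, -0.112]]
140 [[0.069, -0.002, -0.114], [0.069, 0.0, -0.114], [0.069, 0.002, -0.114]]
150 [[0.067, -0.002, -0.
[... 334 characters left out ...]
56, 0.002, -0.113]]
200 [[0.051, -0.003, -0.106], [0.051, 0.0, -0.105], [0.051, 0.002, -0.107]]
210 [[0.046, -0.003, -0.1], [0.045, 0.0, -0.099], [0.046, 0.003, -0.1]]
220 [[0.033, -0.003, -0.08], [0.033, 0.0, -0.079], [0.033, 0.003, -0.08]]
230 [[0.029, -0.003, -0.079], [0.028, 0.0, -0.078], [0.028, 0.004, -0.078]]
240 [[0.024, -0.004, -0.079], [0.024, 0.0, -0.079], [0.024, 0.004, -0.079]]
250 [[0.019, -0.004, -0.078], [0.019, 0.0, -0.078], [0.02, 0.004, -0.079]]
260 [[0.013, -0.004, -0.075], [0.013, 0.0, -0.075], [0.013, 0.004, -0.076]]
270 [[0.007, -0.004, -0.074], [0.008, 0.001, -0.075], [0.008, 0.004, -0.076]]
280 [[0.002, -0.004, -0.074], [0.002, 0.001, -0.075], [0.002, 0.004, -0.075]]
```

View pics/w4.png

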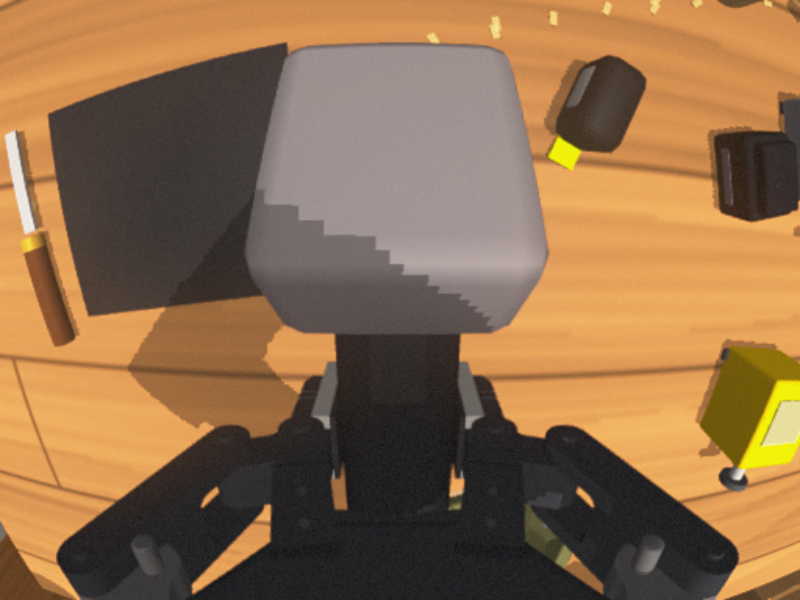

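The scanner is held straight between the pads, and the handle runs down the picture middle at (400,400). Its head hides the post row. I'll locate the square post from the two fixed cameras with a model fit, and check the pose of the scanner in the hand.

```bash
cat > fit.py <<'E'
from h import *
from scipy.optimize import least_squares
def dist(p,Q):
    x0,y0,a,zo=p;c,s=np.cos(a),np.sin(a)
    X=c*(Q[:,0]-x0)+s*(Q[:,1]-y0);Y=-s*(Q[:,0]-x0)+c*(Q[:,1]-y0);Z=Q[:,2]-zo
    k=np.hypot(.07,.084);sl=((Z-.110)*.07-X*.084)/k
    return np.max([abs(X)-.035,abs(Y)-.035,sl],axis=0)
for sel in (["scene"],["side"],["scene","side"]):
    Qs=[]
    for c in sel:
        D=np.load(c+".npz");P=D["P"];d=D["d"];x,y,z=np.moveaxis(P,-1,0)
        e=(cv2.dilate(d,np.ones((3,3)))-cv2.erode(d,np.ones((3,3))))<.02
        m=e&(d>0)&(x>.57)&(x<.71)&(y>-.055)&(y<.065)&(z>.012)&(z<.17);Qs.append(P[m])
    Q=np.vstack(Qs);best=None
    for a in np.linspace(-.7,.7,9):
        r=least_squares(dist,[.636,.01,a,0],args=(Q,),loss="soft_l1",f_scale=.002)
        if best is None or r.cost<best.cost:best=r
    print(sel,[len(q) for q in Qs],best.x.round(4),np.abs(best.fun).mean().round(4))
def head(P,d,T,M,ref):
    Q=(P-T)@M;X,Y,Z=np.moveaxis(Q,-1,0)   # tool-like frame, z down
    m=(d>0)&(abs(Y)<.018)&(X>.03)&(X<.12)&(Z<ref-.022)&(Z>ref-.06);A=Q[m]
    k=np.abs(Q[...,1])<.015;h=(d>0)&k&(X>-.03)&(X<.012)&(abs(Z-ref)<.008)
    rows=[(round(float(b),3),round(float(np.median(A[(abs(A[:,0]-b)<.002),2])-ref),4)) for b in np.arange(.055,.1,.006) if (abs(A[:,0]-b)<.002).sum()>5]
    print("handle top",np.median(Z[h]) if h.any() else None,"head profile",rows,"max x",A[:,0].max(),"y mid",np.percentile(Q[(d>0)&(X>.05)&(X<.1)&(Z<ref-.025)&(Z>ref-.06)][:,1],[2,98]))
D=np.load("w1.npz");M=(R.from_euler("z",-.587)*R.from_euler("x",np.pi)).as_matrix()
head(D["P"],D["d"],np.array([.4188,.280,0]),M,-.038)
D=np.load("w4.npz");q=D["q"];head(D["P"],D["d"],D["ee"],R.from_quat(q[[1,2,3,0]]).as_matrix(),-.0745)
E
python3 fit.py
```

```text
['scene'] [732] [ 0.6302  0.0045  0.3855 -0.0065] 0.0018
['side'] [489] [0.6301 0.0045 0.3672 0.0026] 0.0015
['scene', 'side'] [732, 489] [0.6302 0.0044 0.3797 0.0026] 0.0017
handle top -0.038138007348419545 head profile [(0.055, -0.0356), (0.061, -0.0417), (0.067, -0.0415), (0.073, -0.037), (0.079, -0.0318), (0.085, -0.0267), (0.091, -0.0232)] max x 0.09092758686967031 y mid [-0.44203959  0.16606084]
handle top -0.07523645087416858 head profile [(0.055, -0.0366), (0.061, -0.0421), (0.067, -0.0416), (0.073, -0.0369), (0.079, -0.0319), (0.085, -0.0268), (0.091, -0.0228)] max x 0.09242176219308854 y mid [-0.02251872  0.02151114]
```

Run:
```python
from h import *
delta([.4557,-.0652,.1177],0.38)
```

```text
from [0.3604 0.0993 0.1806] t 9.55 q [ 0.82 -0.6  -0.45 -0.   -1.72  0.75] tool x yaw -0.0011
shift cm [ 9.55 16.44  6.29] turn [ 0.     0.001 -0.381]
```

Emit:
drive_tool --pt "1.5 1.4 3.3 0 0 0 0" --pt "1.5 2.0 3.4 0 0 0 0" --pt "1.5 2.1 3.4 0 0 0 0" --pt "1.5 2.1 3.3 1.3 0 0 0" --pt "1.5 1.95 3.04 1.4 0 0 0" --pt "1.5 0 0 1.4 0 0 -0.127" --pt "1.5 0 0 1.3 0 0 -0.127" --pt "1.5 0 0 0.9 0 0 -0.127"

```text
t: 10.55
ee_pos: [0.4557, -0.0652, 0.1169]
tool_rot: [-0.0, 0.982, 0.191, -0.001]
force: [-0.0, 0.2, -1.6]
gripper_width: 0.39
grip_force: 61.2
```

```bash
cat > chk.py <<'E'
from h import *
s=ctrl.sense();M=Rt(s).as_matrix();hx,up=M[:,0],-M[:,2]
g=s["ee_pos"]+.0575*up;w=g+.096*hx+.012*up;b=np.cos(np.radians(40))*hx-np.sin(np.radians(40))*up
psi=.38;L=np.array([.6302,.0045,.110]);c,q=np.cos(psi),np.sin(psi)
n=np.array([-.766*c,-.766*q,.643]);yv=np.array([-q,c,0]);xv=np.array([.643*c,.643*q,.766])
F=np.stack([xv,yv,n]);print("spot",F@(w+.1*b-L),"win",F@(w-L),"ang",np.arccos(-b@n),s["t"],s["grip_force"],abs(s["qd"]).max())
E
python3 chk.py
python3 - <<'E'
from h import *
im,d=ctrl.snapshot("side");cv2.imwrite("pics/s5.png",cv2.resize(im[110:270,190:390,::-1],(800,600),interpolation=cv2.INTER_CUBIC))
delta([.4557,-.0652,.1177],0.38)
E
```

```text
spot [-0.00070947  0.00065517  0.01935145] win [-0.0006002   0.00033964  0.11936115] ang nan 10.55 61.16516947746277 1.0072730343458118
from [ 0.4552 -0.065   0.1157] t 10.6 q [ 0.3  -0.34 -0.39 -0.   -1.52  1.66] tool x yaw 0.389
shift cm [ 0.04  0.03 -0.2 ] turn [-0.001  0.003  0.009]chk.py:6: RuntimeWarning: invalid value encountered in arccos
  F=np.stack([xv,yv,n]);print("spot",F@(w+.1*b-L),"win",F@(w-L),"ang",np.arccos(-b@n),s["t"],s["grip_force"],abs(s["qd"]).max())
```

View pics/s5.png

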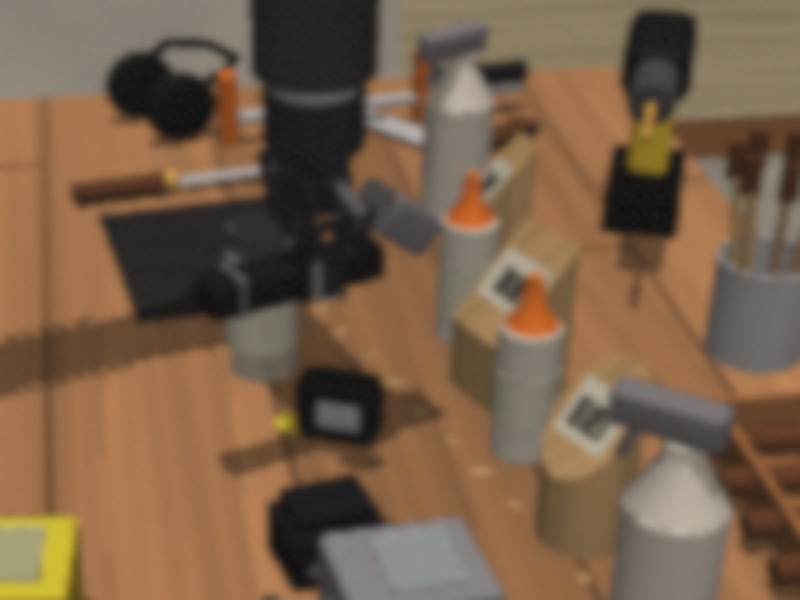

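The crop confirms the choice. The middle blank at (515,290) has straight edges, so it is the square one. The blank at (590,430) has a rounded cut, and the far one at (510,170) is the narrow flat one. The scanner head at (400,215) points at the square blank's label. Now I'll hold still.

Emit:
drive_tool --pt "1.5 0 0 0 0 0 0" --pt "1.5 0 0 0 0 0 0" --pt "1.5 0 0 0 0 0 0" --pt "1.5 0 0 0 0 0 0" --pt "1.5 0 0 0 0 0 0" --pt "1.5 0 0 0 0 0 0" --pt "1.5 0 0 0 0 0 0" --pt "1.5 0 0 0 0 0 0"

```text
t: 11.6
ee_pos: [0.456, -0.065, 0.1179]
tool_rot: [0.0, 0.982, 0.189, -0.0]
force: [0.7, -0.2, -3.1]
gripper_width: 0.387
grip_force: 61.2
```

Emit:
drive_tool --pt "1.5 0 0 0 0 0 0" --pt "1.5 0 0 0 0 0 0" --pt "1.5 0 0 0 0 0 0" --pt "1.5 0 0 0 0 0 0" --pt "1.5 0 0 0 0 0 0" --pt "1.5 0 0 0 0 0 0"

```text
t: 12.35
ee_pos: [0.456, -0.065, 0.1179]
tool_rot: [0.0, 0.982, 0.189, 0.0]
force: [0.4, 0.1, -2.0]
gripper_width: 0.391
grip_force: 61.2
```

```bash
python3 chk.py 2>/dev/null
python3 - <<'E'
from h import *
delta([.4188,.280,.14],-.587)
E
```

```text
spot [0.00047227 0.00025118 0.01990015] win [0.00045336 0.00016726 0.11991036] ang nan 12.35 61.16273760795593 0.0016639411075306573
from [ 0.456  -0.065   0.1179] t 12.35 q [ 0.3  -0.34 -0.39  0.   -1.52  1.65] tool x yaw 0.3812
shift cm [  9.38 -33.41  -2.21] turn [ 0.    -0.     0.968]
```

Emit:
drive_tool --pt "1.5 0 0 -3 0 0 0" --pt "1.5 0 0 -3.2 0 0 0.14" --pt "1.5 0 0 0 0 0 0.17" --pt "1.5 0 0 0 0 0 0.17" --pt "1.5 0 0 0 0 0 0.17" --pt "1.5 0 0 0 0 0 0.17" --pt "1.5 0 0 0 0 0 0.148" --pt "1.5 0 0 0 0 0 0"

```text
t: 13.35
ee_pos: [0.456, -0.0651, 0.18]
tool_rot: [0.0, 0.957, -0.289, 0.0]
force: [0.5, -0.2, -2.7]
gripper_width: 0.391
grip_force: 61.2
```

Emit:
drive_tool --pt "1.5 -2.2 -2.7 0 0 0 0" --pt "1.5 -3.7 -4.4 0 0 0 0" --pt "1.5 -3.7 -4.5 0 0 0 0" --pt "1.5 -3.7 -4.5 0 0 0 0" --pt "1.5 -3.7 -4.4 0 0 0 0" --pt "1.5 -3.2 -3.9 0 0 0 0" --pt "1.5 -2.0 -2.3 0 0 0 0" --pt "1.5 0 0 0 0 0 0"

```text
t: 14.35
ee_pos: [0.4183, 0.2819, 0.1791]
tool_rot: [0.001, 0.958, -0.286, -0.0]
force: [0.0, -0.7, -2.6]
gripper_width: 0.39
grip_force: 61.3
```

Run:
```python
from h import *
delta([.4188,.280,-.037],-.587)
```

```text
from [0.4183 0.2819 0.1791] t 14.35 q [ 0.99 -0.22 -0.18 -0.   -1.61 -0.  ] tool x yaw -0.5809
shift cm [ 0.16  0.1  21.61] turn [0.002 0.    0.006]
```

Emit:
drive_tool --pt "1.5 0.1 0.1 4 0 0 0" --pt "1.5 0 0 5 0 0 0" --pt "1.5 0 0 5 0 0 0" --pt "1.5 0 0 4 0 0 0" --pt "1.5 0 0 2 0 0 0" --pt "1.5 0 0 0.7 0 0 0" --pt "1.5 0 0 0.4 0 0 0" --pt "1.5 0 0 0 0 0 0"

```text
t: 15.35
ee_pos: [0.4197, 0.2791, -0.0302]
tool_rot: [-0.001, 0.957, -0.289, 0.0]
force: [0.2, 0.1, -3.1]
gripper_width: 0.395
grip_force: 61.2
```

Emit:
drive_tool --pt "1.5 0 0 0.2 0 0 0" --pt "1.5 0 0 0.2 0 0 0" --pt "1.5 0 0 0 0 0 0" --pt "1.5 0 0 0 0 0 0"

```text
t: 15.85
ee_pos: [0.4193, 0.2789, -0.035]
tool_rot: [0.0, 0.957, -0.289, 0.0]
force: [0.4, 0.9, -2.8]
gripper_width: 0.39
grip_force: 61.2
```

Emit:
drive_tool --pt "1.5 0 0 0.1 0 0 0" --pt "1.5 0 0 0.1 0 0 0" --pt "1.5 0 0 0.1 0 0 0" --pt "1.5 0 0 0 0 0 0" --pt "1.5 0 0 0 0 0 0"

```text
t: 16.48
ee_pos: [0.4193, 0.2789, -0.0369]
tool_rot: [0.0, 0.957, -0.289, 0.0]
force: [-5.3, -1.8, 6.9]
gripper_width: 0.388
grip_force: 64.1
```

Contact shows 7 N upward. I'll release and rise.

Emit:
drive_tool --pt "5 0 0 0 0 0 0" --pt "8.5 0 0 0 0 0 0" --pt "8.5 0 0 0 0 0 0" --pt "8.5 0 0 0 0 0 0" --pt "8.5 0 0 -1 0 0 0" --pt "8.5 0 0 -4 0 0 0" --pt "8.5 0 0 -5 0 0 0" --pt "8.5 0 0 -5 0 0 0"

```text
t: 17.48
ee_pos: [0.4193, 0.2787, 0.1143]
tool_rot: [-0.0, 0.957, -0.289, 0.0]
force: [1.1, 1.6, 0.8]
gripper_width: 0.995
grip_force: 0.0
```

Emit:
drive_tool --pt "8.5 0 0 -5 0 0 0" --pt "8.5 -2 0 -5 0 0 0" --pt "8.5 -2 0 -3 0 0 0" --pt "8.5 0 0 0 0 0 0"

```text
t: 17.98
ee_pos: [0.3861, 0.3021, 0.2457]
tool_rot: [-0.003, 0.957, -0.289, 0.001]
force: [0.1, -0.9, -0.8]
gripper_width: 0.994
grip_force: 0.0
```

Run:
```python
from h import *
c="wrist";cal=ctrl.get_calibration(c);im,d=ctrl.snapshot(c);P=cloud(c,d,cal);x,y,z=np.moveaxis(P,-1,0)
reg=(d>0)&(x>.28)&(x<.56)&(y>.15)&(y<.42)
for a,b in((.03,.045),(.065,.09)):
    m=reg&(z>a)&(z<b);Q=P[m][:,:2].astype(np.float32);print(len(Q),cv2.minAreaRect(Q*1000),np.percentile(z[m],[5,50,95]))
# logbox: combine fixed views
for c in ["scene","side"]:
    D=np.load(c+".npz");P=D["P"];x,y,z=np.moveaxis(P,-1,0)
    m=(D["d"]>0)&(x>.36)&(x<.6)&(y>-.42)&(y<-.24)&(z>.082)&(z<.095);Q=P[m][:,:2].astype(np.float32)
    print(c,cv2.boxPoints(cv2.minAreaRect(Q*1000)).round().tolist())
    m=(D["d"]>0)&(x>.33)&(x<.41)&(y>-.42)&(y<-.27)&(z>.025)&(z<.08);print(np.percentile(P[m],[3,50,97],axis=0).round(3).tolist())
delta([.34,-.25,.25],.07)
```

```text
2370 ((398.7377624511719, 292.7576904296875), (34.60403823852539, 131.75279235839844), 56.6499137878418) [0.03364714 0.0380965  0.0414992 ]
1211 ((474.42449951171875, 243.77496337890625), (49.147682189941406, 39.45826721191406), 56.189579010009766) [0.06580644 0.07445195 0.08055216]
scene [[429.0, -285.0], [435.0, -378.0], [542.0, -371.0], [536.0, -277.0]]
[[0.388, -0.353, 0.053], [0.395, -0.336, 0.061], [0.4, -0.321, 0.07]]
side [[426.0, -287.0], [436.0, -380.0], [534.0, -369.0], [524.0, -276.0]]
[[0.384, -0.355, 0.041], [0.392, -0.341, 0.058], [0.409, -0.327, 0.069]]
from [0.3859 0.3016 0.2434] t 18.02 q [ 1.08 -0.24 -0.08  0.   -1.73 -0.09] tool x yaw -0.5857
shift cm [26.67 48.5  -0.79] turn [-0.003 -0.001 -0.656]
```

The scanner lies back exactly where it was. Next is the grey logging box: I'll shut the fingers and travel over to a spot in front of the plunger.

Run:
```python
from h import *
delta([.345,-.340,.25],.09)
```

```text
from [0.3859 0.3016 0.2434] t 18.02 q [ 1.08 -0.24 -0.08  0.   -1.73 -0.09] tool x yaw -0.5857
shift cm [32.06 55.72 -0.82] turn [-0.003 -0.001 -0.676]
```

Emit:
drive_tool --pt "0 2.0 3.5 0 0 0 0" --pt "0 2.8 4.9 0 0 0 0" --pt "0 2.8 4.9 0 0 0 0" --pt "0 2.8 4.9 0 0 0 0" --pt "0 2.8 4.9 0 0 0 0" --pt "0 2.8 4.9 0 0 0 0" --pt "0 2.8 4.9 0 0 0 0" --pt "0 2.8 4.9 0 0 0 0"

```text
t: 19.02
ee_pos: [0.3555, -0.1354, 0.2411]
tool_rot: [0.0, 0.957, -0.289, -0.0]
force: [1.2, 0.7, 0.6]
gripper_width: -0.002
grip_force: 0.0
```

Emit:
drive_tool --pt "0 2.8 4.9 0 0 0 0" --pt "0 2.8 4.9 0 0 0 0" --pt "0 2.8 4.9 0 0 0 0" --pt "0 2.1 3.2 0 0 0 -0.15" --pt "0 0 0 0 0 0 -0.18" --pt "0 0 0 0 0 0 -0.18" --pt "0 0 0 0 0 0 -0.165" --pt "0 0 0 0 0 0 0"

```text
t: 20.02
ee_pos: [0.3443, -0.3407, 0.2409]
tool_rot: [-0.0, 0.999, 0.043, -0.001]
force: [-0.7, -0.3, 0.3]
gripper_width: 0.003
grip_force: 0.0
```

Run:
```python
from h import *
c="wrist";cal=ctrl.get_calibration(c);im,d=ctrl.snapshot(c);P=cloud(c,d,cal);x,y,z=np.moveaxis(P,-1,0)
m=(d>0)&(x>.36)&(x<.6)&(y>-.42)&(y<-.26)&(z>.08)&(z<.097);Q=P[m][:,:2].astype(np.float32)
print(cv2.boxPoints(cv2.minAreaRect(Q*1000)).round().tolist(),np.median(z[m]))
m=(d>0)&(x>.35)&(x<.418)&(y>-.40)&(y<-.28)&(z>.025)&(z<.08);print(m.sum(),np.percentile(P[m],[3,50,97],axis=0).round(3).tolist())
cv2.imwrite("pics/w6.png",cv2.resize(im[:,:,::-1],(800,600)))
delta([.345,-.340,-.005],.09)
```

```text
[[427.0, -288.0], [437.0, -378.0], [537.0, -367.0], [527.0, -277.0]] 0.08694058101089436
460 [[0.388, -0.353, 0.053], [0.397, -0.336, 0.06], [0.417, -0.321, 0.07]]
from [ 0.3444 -0.3406  0.2411] t 20.07 q [-0.36 -0.26 -0.1  -0.   -1.73  2.02] tool x yaw 0.0844
shift cm [ 0.1  -0.04 24.61] turn [-0.001  0.001 -0.006]
```

View pics/w6.png

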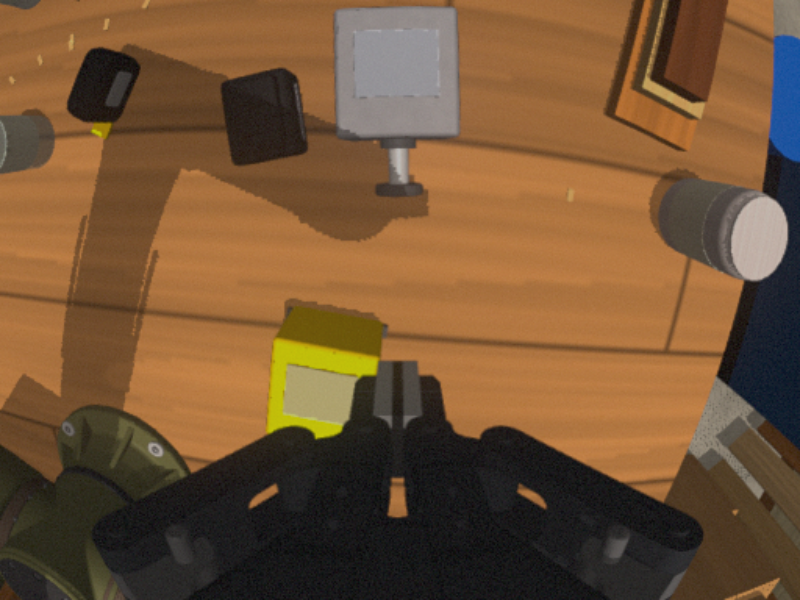

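The picture shows the grey box at (397,75) with its plunger straight ahead at (399,188). The yellow look-alike at (325,370) lies behind the tool. I'll descend in front of the plunger.

Emit:
drive_tool --pt "0 0.1 0.2 3 0 0 -0.02" --pt "0 0 0 5 0 0 0" --pt "0 0 0 5 0 0 0" --pt "0 0 0 5 0 0 0" --pt "0 0 0 4 0 0 0" --pt "0 0 0 2 0 0 0" --pt "0 0 0 0.6 0 0 0" --pt "0 0 0 0 0 0 0"

```text
t: 21.08
ee_pos: [0.346, -0.3427, -0.0037]
tool_rot: [0.0, 0.999, 0.053, -0.0]
force: [1.3, -0.2, 1.1]
gripper_width: 0.001
grip_force: 0.0
```

Emit:
drive_tool --pt "0 1.5 0 0 0 0 0" --pt "0 1.0 0 0 0 0 0" --pt "0 1.0 0 0 0 0 0" --pt "0 1.0 0 0 0 0 0" --pt "0 0 0 0 0 0 0"

```text
t: 21.7
ee_pos: [0.3907, -0.3378, -0.0039]
tool_rot: [0.0, 0.999, 0.054, -0.001]
force: [-4.7, -0.7, 4.1]
gripper_width: 0.002
grip_force: 2.6
```

Emit:
drive_tool --pt "0 0.8 0 0 0 0 0" --pt "0 0.4 0 0 0 0 0" --pt "0 0.3 0 0 0 0 0" --pt "0 0 0 0 0 0 0"

```text
t: 22.2
ee_pos: [0.4045, -0.3363, -0.0039]
tool_rot: [0.0, 0.999, 0.054, -0.001]
force: [-7.1, -0.2, 3.7]
gripper_width: 0.002
grip_force: 3.7
```

Emit:
drive_tool --pt "0 0.2 0 0 0 0 0" --pt "0 0.2 0 0 0 0 0" --pt "0 0 0 0 0 0 0"

```text
t: 22.58
ee_pos: [0.4055, -0.3362, -0.0039]
tool_rot: [-0.0, 0.999, 0.054, -0.004]
force: [-17.2, -0.1, 10.0]
gripper_width: -0.002
grip_force: 8.5
```

The force rose past 7.5 N to 17 N with no further travel, so the plunger is at its stop. I'll back off and rise.

Emit:
drive_tool --pt "0 -1.5 0 0 0 0 0" --pt "0 -2 0 0 0 0 0" --pt "0 -2 0 0 0 0 0" --pt "0 -1.2 0 0 0 0 0" --pt "0 0 0 -4 0 0 0" --pt "0 0 0 -5 0 0 0" --pt "0 0 0 -5 0 0 0" --pt "0 0 0 -5 0 0 0"

```text
t: 23.58
ee_pos: [0.3434, -0.3426, 0.1876]
tool_rot: [0.0, 0.999, 0.054, 0.001]
force: [0.8, -0.7, -0.3]
gripper_width: -0.002
grip_force: 0.0
```

Emit:
drive_tool --pt "0 0 0 -4 0 0 0" --pt "0 0 0 0 0 0 0" --pt "0 0 0 0 0 0 0"

```text
t: 23.95
ee_pos: [0.3433, -0.3424, 0.2251]
tool_rot: [-0.0, 0.999, 0.054, 0.0]
force: [0.3, 0.1, -0.8]
gripper_width: 0.003
grip_force: 0.0
```

Run:
```python
from h import *
c="wrist";cal=ctrl.get_calibration(c);im,d=ctrl.snapshot(c);P=cloud(c,d,cal);x,y,z=np.moveaxis(P,-1,0)
m=(d>0)&(x>.35)&(x<.418)&(y>-.40)&(y<-.28)&(z>.025)&(z<.08);print(m.sum(),np.percentile(P[m],[3,50,97],axis=0).round(3).tolist())
a=cv2.resize(im[:,:,::-1],(400,300));im,d=ctrl.snapshot("scene");cal=ctrl.get_calibration("scene");P=cloud("scene",d,cal)
D=np.load("scene.npz");print("changed px",[(n,int((abs(d-D["d"])[r]>.01).sum())) for n,r in dict(posts=np.s_[150:300,140:300],mat=np.s_[196:254,300:370],all=np.s_[120:384]).items()])
cv2.imwrite("pics/f.png",np.hstack([a,cv2.resize(im[:,:,::-1],(400,300))]));s=ctrl.sense();print(s["ee_pos"],s["force"],s["t"])
```

```text
496 [[0.388, -0.353, 0.052], [0.397, -0.336, 0.06], [0.417, -0.321, 0.07]]
changed px [('posts', 1431), ('mat', 215), ('all', 16288)]
[ 0.34286487 -0.34239645  0.22445093] [-0.23113243  0.28842074 -0.87123015] 24.05
```

View pics/f.png

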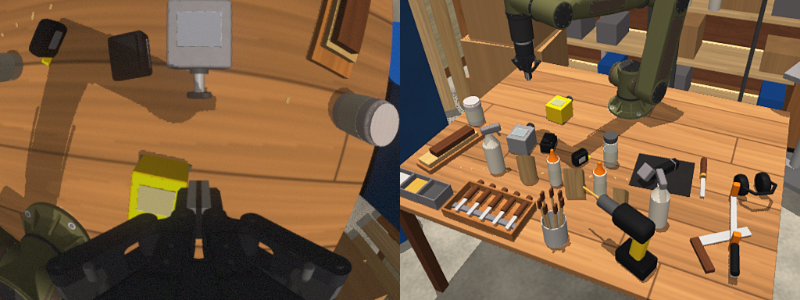

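The plunger is back out, with its head again at x = 0.388. The scanner is on its mat, the row of blanks stands undisturbed, and the arm is clear. Handing in.

```bash
python3 -c "
from bench import ctrl
print(ctrl.finish_job())"
```

```text
the job is handed in; nothing more can be done
None
```

The job is handed in at about 24 s: I scanned the square blank's label with a steady hold of about 1.7 s, laid the scanner back on its mat and released it, then pushed the grey logging box's plunger to its stop, and it sprang back out; the final pictures show everything else in place, but no verdict was returned.

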